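# Unlock the glue-up jig and hold its sprung jaw open at the mark

## Robot

A 7-joint arm with a two-finger parallel gripper is mounted at the origin on the work surface. World frame = base frame: x ahead of the robot, y to its left, z up, the work surface at z = 0. Lengths are in mm, angles in rad, forces in N, time in s.
With the tool pointing down it reaches from about 425 to 875 mm from the base axis. Payload 4.7 kg.
Tool frame: the origin (TCP) lies at the very end of the fingers, on their centre line; the grasp point (between the pads) lies 19 mm behind it (manip.grip_point_offset is the distance from the TCP to the grasp point, in mm); z points along the fingers, y is the direction in which the jaws open and shut (so a half turn about z gives the same grasp; the last joint's range is limited). The gripper opens to 85 mm and grips with 20 to 120 N. Pads are 22 mm wide; open, the fingers measure 114 mm over their backs; the gripper's body (76 mm by 85 mm) begins 54 mm behind the grasp point. The pads swing forward as they close: fully open they stand 13 mm farther back than shut.
Start: joints at [1.229, 0.321, -0.07, 1.45, 0.023, 1.371, -0.057], TCP at [226.402, -609.318, 209.949] pointing down, gripper open.
Joint ranges: [-2.86, 2.86], [-0.3, 2.09], [-1.38, 1.24], [0.06, 2.45], [-1.56, 4.7], [0.09, 2.05], [-2.69, 2.69]. Speed limits (rad/s): [2.57, 2.57, 3.14, 3.14, 3.14, 3.14, 3.14].

## Interface

Orientations are given as a unit quaternion [w, x, y, z].
In Python, from rig import manip gives the robot as it stands.
- The arm moves only by the shell command python3 -m inch 'ROWS' [FORCE]. ROWS is JSON, a list of rows, each an object with "slide": the shift along the tool's x, y, z in mm, a list of three; "yaw": the turn about the tool's z in degrees; "fingers": the closure in counts, from 0 (fully open) to 255 (shut). In form: [{"slide": [x, y, z], "yaw": yaw, "fingers": fingers}, ...]. A call has 1 to 10 rows; each row shifts and turns the commanded pose from where the row before left it, along the tool's axes as they then stand; what a row does not reach is not made up. A row lasts 1/8 s, in which the tool goes at most 62.5 mm and 10.7 degrees, less where a joint would pass 70% of its speed; a pose out of reach is approached as far as the arm can. A call is refused whole if a number of a shift passes 62.5 or a number of a turn 10.7, either way. A call with a gripper value outside its range is refused whole. The fingers move at their own pace and stop on an object; FORCE is the grip in N (left out, the last holds). Time passes only in rows, so rows that do not move let the fingers close. It gives the time, the measured TCP pose, the force and the opening at its end, in the units of the state.
- manip.state(): the state, without advancing time (a new reading comes with each control period).
- manip.read_camera(name): name is "scene" or "top" or "wrist"; returns a dict with "frame" (480x640x3 uint8, red, green, blue), "camera_matrix" (3x3 intrinsics, pixels), "origin" and "rotation" of the camera in the world. Camera axes: x right, y up, looking along -z (the intrinsics and any distortion apply to the point x, -y, -z); pixel columns grow to the right and rows downward; lengths in mm; the calibration is good to about 2 mm. A picture is of the moment at which its call begins. There is no depth.
- manip.job_done(): hands the job in, once; it reports no verdict.
The state is a dict: "t": time; "joints": joint angles; "qvel": joint speeds; "joint_torque": joint torques, N m; "position": TCP position; "tool_rot": TCP orientation; "wrist_force": force on the tool from outside, world axes, zero at the start; "ft_torque": the same for the moment, N m; "width": opening from 0.0 (shut) to 1.0 (fully open).
Only numpy, scipy, OpenCV 4.12 (cv2) and the standard library are available. Lean on these libraries where they do the work, as an engineer would, in place of code of your own. Each camera call takes 0.05 s, during which the arm holds its last target.

## Task

The next glued strip is ready to go into the jig: throw the lock lever from the far notch into the middle notch, the one marked by two pins, so that it clicks in and stays there, and only then pull the jaw's wooden handle back against its spring until the pointer lines up with the white line of the mark. Finish while still holding the handle there, steady at the line with the fingers, so that a colleague can lay the strip in; do not let go. Leave the loose strips, offcuts, pencil, glue, brush and ear defenders where they are.

Things in the scene. Friction and masses are not known exactly. Their poses are not given: they have to be found in the camera images.
- jig: fixed glue-up jig: plywood board 300 (x) x 360 (y) x 18 mm on the bench; origin at the centre of its underside on the bench top (z = 0), x away from the robot side (towards the fence), y to its left, z up. On its right half (jig y = -70 mm) a sprung wooden jaw slides on low rails and closes against a dark wooden fence, 40 mm tall, at the far edge; left of it is the lock lever. The jig stands anywhere within some 8 cm and 0.3 rad yaw. Heights below are above the bench.
- jaw (a joint): slide of the jaw, m: 0 closed on the fence, grows as the jaw is pulled along jig -x (towards the robot); stop at 0.10. A spring always draws it shut: 4.5 N at 0, plus 0.9 N for each further 10 mm; let go, it runs shut. It is locked (only about 6 mm of play) unless the lever is in the marked notch.
- jaw_handle (a point): centre of the jaw's handle: an upright turned wooden post, 26 to 30 mm diameter, 70 mm tall (36 to 106 mm above the bench), round, on top of the flat wooden slide bar (40 mm wide, top 36 mm above the bench); this point is on its axis, half-way up, 71 mm above the bench. The handle moves with the jaw. Nothing taller than 40 mm stands within 60 mm of it. Axes as the jig's.
- jaw_pointer (a point): tip of the thin flat steel pointer (4 mm wide) that sticks out to the right (jig -y) of the slide bar beside the handle, at the same jig x as the handle's axis; moves with the jaw. Axes as the jig's.
- mark: the mark: a small dark steel saddle, 22 x 18 x 20 mm, clamped on the board beside the right-hand rail, with a thin white line across its top; fixed, but set at a different place along the rail each time (40 to 85 mm from the closed jaw's pointer). Origin: under the inner (+y) end of its line; the line lies at its x = 0, axes as the jig's. The pointer is at the mark when both have the same jig x.
- lever (a joint): angle of the lock lever about its upright pivot, rad, anticlockwise from above: 0 in the middle (marked) notch, where the lever points along jig +y and the jaw is free; about -0.45 in the far notch (away from the robot), where it starts; +0.45 in the near notch. Outer notches block the jaw (near one after some 20 mm). Stops at +-0.58. A spring detent draws it into the nearest notch; crossing takes 5 to 10 N at the knob; the ridges between lie at +-0.225.
- lever_knob (a point): centre of the lever's knob: an upright black cylinder, 24 mm diameter, 44 mm tall (50 to 94 mm above the bench), 120 mm from the pivot; the point is on its axis, half-way up, 72 mm above the bench. It moves in a level arc. The flat lever beneath it is 14 mm wide with its top 44 mm above the bench.
- lever_pivot (a point): on the lever's upright pivot axis, fixed to the jig; axes as the jig's
- notch (a point): where the knob's centre stands when the lever is in the marked notch, fixed to the jig (120 mm from the pivot along jig +y). The marked notch is the middle one of the three dark cuts in the curved aluminium plate under the knob's end; two small steel pins stand just outside it.
- strip_a_mid (a point): bystander: glued strip of six wooden blocks, 234 x 46 x 24 mm, lying on the bench beyond the right (-y) side of the jig; point at its centre
- strip_b_mid (a point): bystander: glued strip of five wooden blocks, 195 x 46 x 24 mm, beside the other strip; point at its centre
- block_a: bystander: loose offcut 40 x 32 x 22 mm lying on the near part of the jig's board, between handle and lever; origin under its centre
- block_b: bystander: loose offcut 34 x 30 x 22 mm on the near left corner of the jig's board; origin under its centre
- pencil: bystander: flat carpenter's pencil, 140 x 16 x 8 mm, long along its y, on the far left part of the jig's board; origin under its centre
- glue: bystander: white glue bottle, 72 mm diameter, 155 mm tall with its spout, standing left of the jig; origin under its centre
- muffs: bystander: black ear defenders, about 90 x 125 x 90 mm, left of the jig; origin under their centre
- brush: bystander: glue brush lying left of the jig; origin at its underside

How it is judged:
By the outcome, as a careful person would: the job done as asked, in the order asked, and still so for the second after the job is handed in, while the arm keeps its last pose, push and grip.
It also fails if it takes over 38 s, if anything falls off the work surface, if the arm or the gripper's body presses on something with over 40 N, if the wrist force passes 120 N, or if a joint passes its speed limit or range.

## Working session

There is one attempt and no reset: what is moved stays moved. The work goes in short steps, Python scripts to look and compute and a shell command to move; the robot and the scene stay as the last step left them, time stands still between calls to the robot, and variables do not carry over. Pictures are saved under pics/ and viewed, and the job is handed in when it is done.

```bash
mkdir -p pics; ls; cat > h.py <<'E'
import numpy as np, cv2
from rig import manip
def snap(n,f):
    c=manip.read_camera(n); cv2.imwrite('pics/'+f,c['frame'][:,:,::-1]); 
    import pickle; pickle.dump(c,open('pics/'+f+'.pkl','wb')); return c
def load(f):
    import pickle; return pickle.load(open('pics/'+f+'.pkl','rb'))
def ray(c,u,v,z):
    K=np.array(c['camera_matrix']);d=np.linalg.inv(K)@[u,v,1]
    d=np.array(c['rotation'])@[d[0],-d[1],-d[2]];o=np.array(c['origin'])
    return o+d*(z-o[2])/d[2]
def proj(c,p):
    q=np.array(c['rotation']).T@(np.array(p,float)-c['origin']);q=np.array([q[0],-q[1],-q[2]])
    r=np.array(c['camera_matrix'])@q;return r[:2]/r[2]
E
python3 - <<'E'
from h import *
s=manip.state();print(s)
for n in ['scene','top','wrist']:
    c=snap(n,n+'0.png');print(n,c['origin'],c['camera_matrix'],[k for k in c])
E
```

```text
pics
{'t': 0.0, 'joints': array([ 1.2291219 ,  0.32182062, -0.07009982,  1.45168661,  0.02256937,
        1.3708044 , -0.05687793]), 'qvel': array([ 0.00067774,  0.00017177,  0.00039307,  0.00051159,  0.00094856,
       -0.00122038,  0.00086197]), 'joint_torque': array([ 1.14191196e-03, -4.93582249e+01, -3.81190013e-01, -3.14336836e+01,
        1.30904259e-02,  1.13859223e-02,  1.28897575e-06]), 'position': array([ 226.17189367, -608.7543842 ,  208.81937423]), 'tool_rot': array([-9.44547328e-04,  9.84213882e-01,  1.76980511e-01, -2.02764248e-04]), 'wrist_force': array([-0.79585036, -0.16011155, -0.43797245]), 'ft_torque': array([0.00696394, 0.00117441, 0.05897799]), 'width': 0.9995845635081344}
scene [1003.79186113  436.56451985 1018.47996439] [[504.12610742   0.         324.53166748]
 [  0.         504.12610742 236.8971479 ]
 [  0.           0.           1.        ]] ['frame', 'camera_matrix', 'origin', 'rotation']
top [ 366.13763081   50.56011005 1117.85564737] [[518.57090068   0.         306.00468313]
 [  0.         518.57090068 238.91812364]
 [  0.           0.           1.        ]] ['frame', 'camera_matrix', 'origin', 'rotation']
wrist [ 299.51616649 -582.67924142  371.83534565] [[431.2059344    0.         315.12985747]
 [  0.         431.2059344  233.97380297]
 [  0.           0.           1.        ]] ['frame', 'camera_matrix', 'origin', 'rotation']
```

View pics/top0.png

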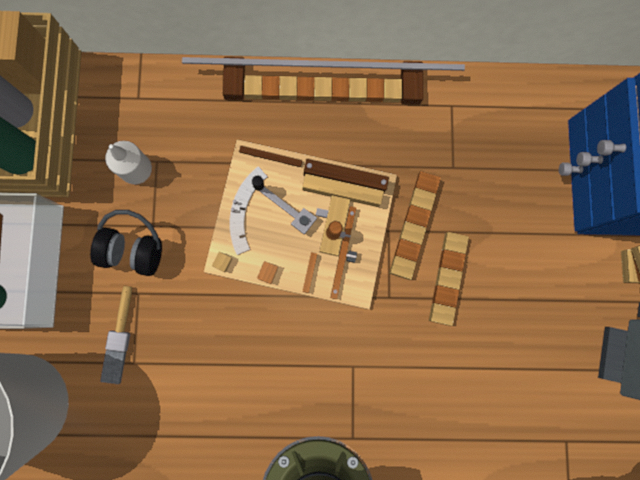

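View pics/scene0.png

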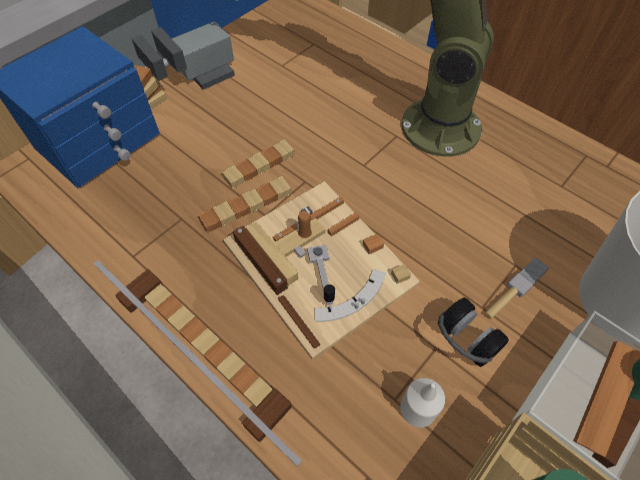

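```bash
python3 - <<'E'
from h import *
c=load('top0.png');f=c['frame'][135:315,195:405,::-1]
cv2.imwrite('pics/t0c.png',cv2.resize(f,(0,0),fx=3.3,fy=3.3,interpolation=cv2.INTER_CUBIC)[:600])
c=load('scene0.png');f=c['frame'][175:360,215:425,::-1]
cv2.imwrite('pics/s0c.png',cv2.resize(f,(0,0),fx=3.2,fy=3.2,interpolation=cv2.INTER_CUBIC)[:600])
E
```

```text
(no output)
```

View pics/t0c.png

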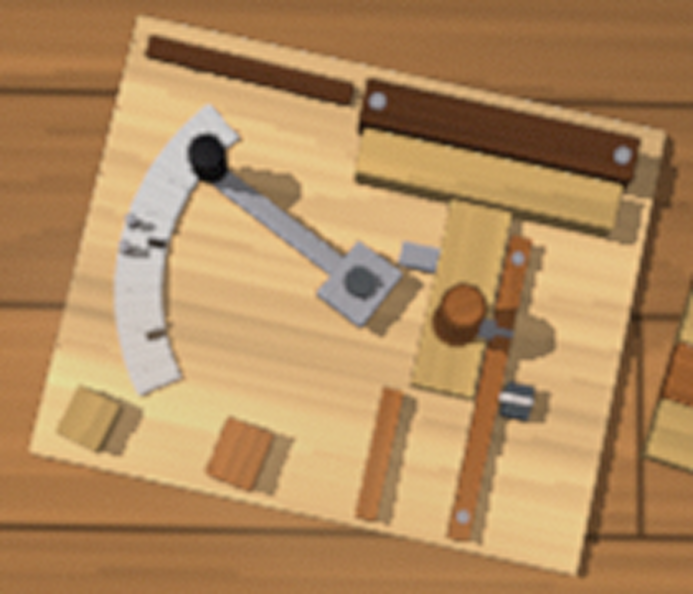

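View pics/s0c.png

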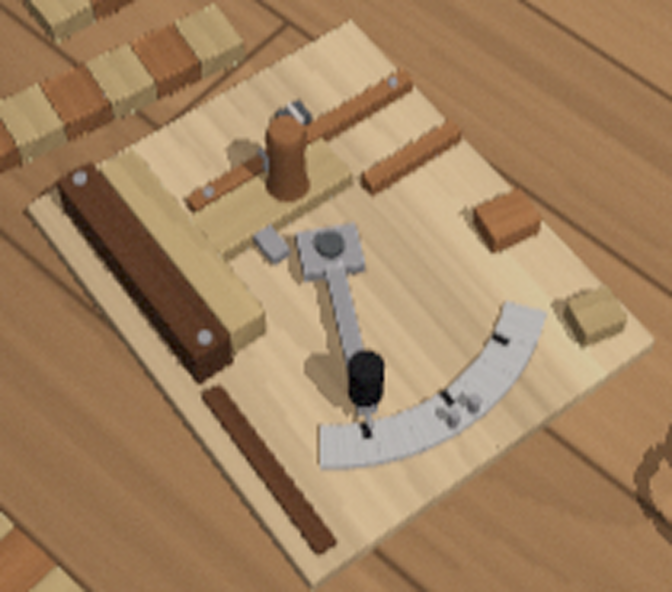

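```bash
python3 - <<'E'
from h import *
np.set_printoptions(precision=1,suppress=True)
c=load('top0.png');s=load('scene0.png')
T=lambda x,y,z:ray(c,195+(x+.5)/3.3-.5,135+(y+.5)/3.3-.5,z)
S=lambda x,y,z:ray(s,215+(x+.5)/3.2-.5,175+(y+.5)/3.2-.5,z)
a=[T(140,15,18),T(665,130,18),T(30,455,18),T(582,577,18)];print(a)
b=[S(312,585,18),S(28,208,18),S(652,342,18),S(350,20,18)];print(b)
def fit(p):
    m=np.mean(p,0);ax=(p[0]-p[2]+p[1]-p[3]);ay=p[0]-p[1]+p[2]-p[3]
    return m,np.arctan2(ax[1],ax[0]),np.arctan2(-ay[0],ay[1]),np.linalg.norm(ax)/2,np.linalg.norm(ay)/2
for p in(a,b):
    m,t1,t2,lx,ly=fit(p);print(m,t1,t2,lx,ly)
m=(fit(a)[0]+fit(b)[0])/2;yaw=np.mean([fit(a)[1],fit(a)[2],fit(b)[1],fit(b)[2]])
R=np.array([[np.cos(yaw),-np.sin(yaw)],[np.sin(yaw),np.cos(yaw)]])
print('jig',m[:2],yaw)
def J(n,p):print(n,'world',p[:2],'jig',R.T@(p[:2]-m[:2]))
J('knob top T',T(207,150,94));J('knob top S',S(367,361,94))
J('pivot T',T(361,283,50));J('pivot S',S(329,243,50))
J('handle T',T(464,304,106));J('handle S',S(287,127,106))
J('pointer tip T',T(508,328,42))
J('mark line T inner',T(500,400,38));J('mark line T outer',T(533,402,38))
J('mark S',S(297,110,38))
J('slot far S',S(366,430,36));J('mid S',S(447,398,36));J('mid T',T(157,243,36))
J('near T',T(157,334,36))
J('blockA T',T(247,452,40));J('blockB',T(88,415,40))
E
```

```text
Traceback (most recent call last):
  File "h.py", line 10, in ray
    d=np.array(c['rotation'])@[d[0],-d[1],-d[2]];o=np.array(c['origin'])
      ~~~~~~~~~~~~~~~~~~~~~~~^~~~~~~~~~~~~~~~~~~
ValueError: matmul: Input operand 1 has a mismatch in its core dimension 0, with gufunc signature (n?,k),(k,m?)->(n?,m?) (size 3 is different from 4)
```

```bash
sed -i "s/np.array(c\['rotation'\])/Rm(c['rotation'])/" h.py; cat >> h.py <<'E'
from scipy.spatial.transform import Rotation
def Rm(q): return Rotation.from_quat([q[1],q[2],q[3],q[0]]).as_matrix()
E
cat > m.py <<'E'
from h import *
np.set_printoptions(precision=1,suppress=True)
c=load('top0.png');s=load('scene0.png')
T=lambda x,y,z:ray(c,195+(x+.5)/3.3-.5,135+(y+.5)/3.3-.5,z)
S=lambda x,y,z:ray(s,215+(x+.5)/3.2-.5,175+(y+.5)/3.2-.5,z)
a=[T(140,15,18),T(665,130,18),T(30,455,18),T(582,577,18)];print(a)
b=[S(312,585,18),S(28,208,18),S(652,342,18),S(350,20,18)];print(b)
def fit(p):
    m=np.mean(p,0);ax=(p[0]-p[2]+p[1]-p[3]);ay=p[0]-p[1]+p[2]-p[3]
    return m,np.arctan2(ax[1],ax[0]),np.arctan2(-ay[0],ay[1]),np.linalg.norm(ax)/2,np.linalg.norm(ay)/2
for p in(a,b):
    m,t1,t2,lx,ly=fit(p);print(m,t1,t2,lx,ly)
m=(fit(a)[0]+fit(b)[0])/2;yaw=np.mean([fit(a)[1],fit(a)[2],fit(b)[1],fit(b)[2]])
R=np.array([[np.cos(yaw),-np.sin(yaw)],[np.sin(yaw),np.cos(yaw)]])
print('jig',m[:2],yaw)
def J(n,p):print(n,'world',p[:2],'jig',R.T@(p[:2]-m[:2]))
E
cat > m1.py <<'E'
from m import *
J('knob top T',T(207,150,94));J('knob top S',S(367,361,94))
J('pivot T',T(361,283,50));J('pivot S',S(329,243,50))
J('handle T',T(464,304,106));J('handle S',S(287,127,106))
J('pointer tip T',T(508,328,42))
J('mark line T inner',T(500,400,38));J('mark line T outer',T(533,402,38))
J('mark S',S(297,110,38))
J('slot far S',S(366,430,36));J('mid S',S(447,398,36));J('mid T',T(157,243,36))
J('near T',T(157,334,36))
J('blockA T',T(247,452,40));J('blockB',T(88,415,40))
E
python3 m1.py; python3 -c "
from h import *
print(Rm(manip.state()['tool_rot']))"
```

```text
[array([744.2, 185.8,  18. ]), array([ 672.7, -164.5,   18. ]), array([449.7, 246. ,  18. ]), array([ 377.7, -108.5,   18. ])]
[array([745.8, 187.7,  18. ]), array([ 673.8, -161.4,   18. ]), array([456.5, 246.4,  18. ]), array([ 381.5, -104.3,   18. ])]
[561.1  39.7  18. ] -0.19464221401066192 -0.2007881918873398 300.40833239569236 359.62948625613336
[564.4  42.1  18. ] -0.1965934321720889 -0.20709921033269751 296.54312847157416 357.5408911280922
jig [562.7  40.9] -0.19978076210069703
knob top T world [632.9 132.5] jig [ 50.7 103.7]
knob top S world [632.1 132.6] jig [ 49.8 103.6]
pivot T world [559.9  36.1] jig [-1.8 -5.3]
pivot S world [562.4  36.6] jig [ 0.5 -4.2]
handle T world [538.1 -25.2] jig [-11.  -69.7]
handle S world [537.2 -25.4] jig [-11.8 -70.1]
pointer tip T world [534.  -58.2] jig [  -8.5 -102.8]
mark line T inner world [488.2 -53.7] jig [ -54.3 -107.5]
mark line T outer world [487.3 -74.7] jig [ -51.  -128.3]
mark S world [485.9 -65. ] jig [ -54.3 -119. ]
slot far S world [647.8 147. ] jig [ 62.4 120.9]
mid S world [593.7 172.1] jig [  4.3 134.7]
mid T world [586.  167.4] jig [ -2.3 128.6]
near T world [526.9 165.5] jig [-59.8 115. ]
blockA T world [452.2 106. ] jig [-121.2   41.9]
blockB world [473.9 206.7] jig [-120.   144.9]
[[ 9.37366294e-01  3.48344763e-01 -5.97076455e-04]
 [ 3.48345262e-01 -9.37365339e-01  1.34113732e-03]
 [-9.25006123e-05 -1.46512568e-03 -9.99998922e-01]]
```

View pics/wrist0.png

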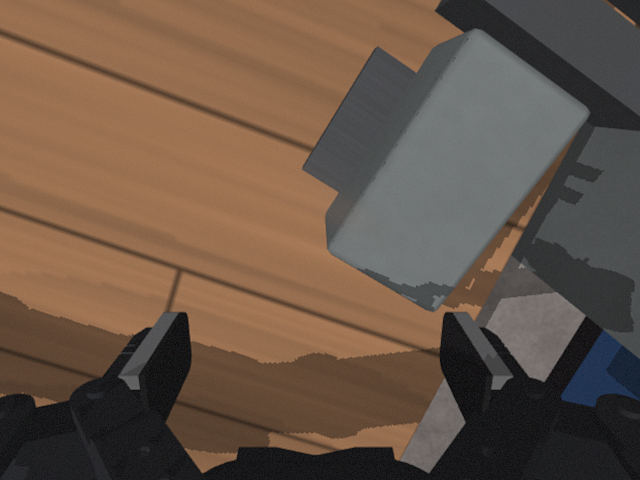

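```bash
python3 -m inch '[{"slide":[34,-29,0],"yaw":-9.7,"fingers":0},{"slide":[38,-23,0],"yaw":-9.7,"fingers":0},{"slide":[42,-17,0],"yaw":-9.7,"fingers":0},{"slide":[44,-9,0],"yaw":-9.7,"fingers":0},{"slide":[45,0,0],"yaw":-9.7,"fingers":0},{"slide":[45,6,0],"yaw":-9.7,"fingers":0},{"slide":[50,14,0],"yaw":0,"fingers":0},{"slide":[50,14,0],"yaw":0,"fingers":0}]'
cat > g.py <<'E'
# usage: g.py x y z [yaw of tool y]: offset from the present pose in tool axes
import sys
from h import *
np.set_printoptions(precision=1,suppress=True)
s=manip.state();M=Rm(s['tool_rot']);t=np.array([float(a) for a in sys.argv[1:4]])
print('t',s['t'],'pos',s['position'],'y ang',np.degrees(np.arctan2(M[1,1],M[0,1])),'tilt',M[:,2],'F',s['wrist_force'],'w',s['width'])
print('d tool',M.T@(t-s['position']))
E
python3 g.py 605 80 209
```

```text
t: 1.15
position: [405.2, -279.6, 209.8]
tool_rot: [0.0, 0.774, 0.633, -0.0]
wrist_force: [0.5, 0.4, -0.0]
width: 1.001
t 1.15 pos [ 405.2 -279.6  209.8] y ang -11.43168991215227 tilt [-0. -0. -1.] F [ 0.5  0.4 -0. ] w 1.000962356782496
d tool [392.1 124.6   0.7]
```

```bash
python3 -m inch '[{"slide":[50,16,0],"yaw":0,"fingers":0},{"slide":[50,16,0],"yaw":0,"fingers":0},{"slide":[50,16,0],"yaw":0,"fingers":0},{"slide":[50,16,0],"yaw":0,"fingers":0},{"slide":[50,16,0],"yaw":0,"fingers":0},{"slide":[50,16,0],"yaw":0,"fingers":0},{"slide":[0,0,0],"yaw":0,"fingers":0}]'
python3 g.py 633 132.5 140
python3 -c "
from h import *
c=snap('wrist','wrist1.png');print(c['origin'])"
```

```text
t: 2.02
position: [558.9, -0.4, 209.7]
tool_rot: [-0.001, 0.771, 0.637, 0.001]
wrist_force: [-0.3, -0.3, -0.2]
width: 1.004
t 2.025 pos [558.9  -0.4 209.7] y ang -10.932393239566414 tilt [ 0.  0. -1.] F [-0.3 -0.3 -0.2] w 1.0042134021215432
d tool [144.3  47.5  70.2]
[574.48944267  74.30352963 372.8870941 ]
```

View pics/wrist1.png

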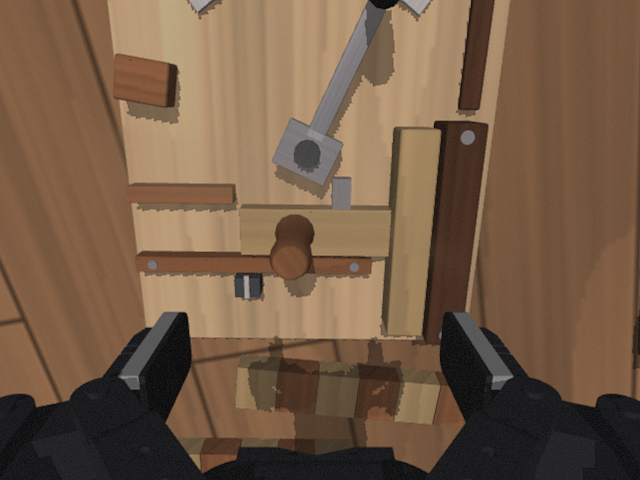

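```bash
cat > m2.py <<'E'
from m import *
w=load('wrist1.png')
f=w['frame'][215:310,220:340,::-1]
cv2.imwrite('pics/w1c.png',cv2.resize(f,(0,0),fx=6,fy=6,interpolation=cv2.INTER_CUBIC))
W=lambda u,v,z:ray(w,u,v,z)
for z in (36,38,40):J('line W in',W(247,274,z));J('line W out',W(247,299,z))
J('handle top',W(292,257,106));J('pivot',W(307,155,50))
J('rail screw l',W(152,265,26));J('rail screw r',W(354,267,26))
E
python3 m2.py
```

```text
[array([744.2, 185.8,  18. ]), array([ 672.7, -164.5,   18. ]), array([449.7, 246. ,  18. ]), array([ 377.7, -108.5,   18. ])]
[array([745.8, 187.7,  18. ]), array([ 673.8, -161.4,   18. ]), array([456.5, 246.4,  18. ]), array([ 381.5, -104.3,   18. ])]
[561.1  39.7  18. ] -0.19464221401066192 -0.2007881918873398 300.40833239569236 359.62948625613336
[564.4  42.1  18. ] -0.1965934321720889 -0.20709921033269751 296.54312847157416 357.5408911280922
jig [562.7  40.9] -0.19978076210069703
line W in world [491.  -53.1] jig [ -51.7 -106.4]
line W out world [485.5 -75.7] jig [ -52.6 -129.6]
line W in world [491.5 -52.3] jig [ -51.3 -105.5]
line W out world [486.  -74.8] jig [ -52.2 -128.6]
line W in world [492.  -51.6] jig [ -51.  -104.7]
line W out world [486.5 -73.9] jig [ -51.9 -127.6]
handle top world [540.4 -20.5] jig [ -9.7 -64.6]
pivot world [560.8  36.4] jig [-1.  -4.8]
rail screw l world [410.  -33.1] jig [-135.  -102.8]
rail screw r world [580.8 -68.1] jig [  39.3 -103.3]
```

View pics/w1c.png

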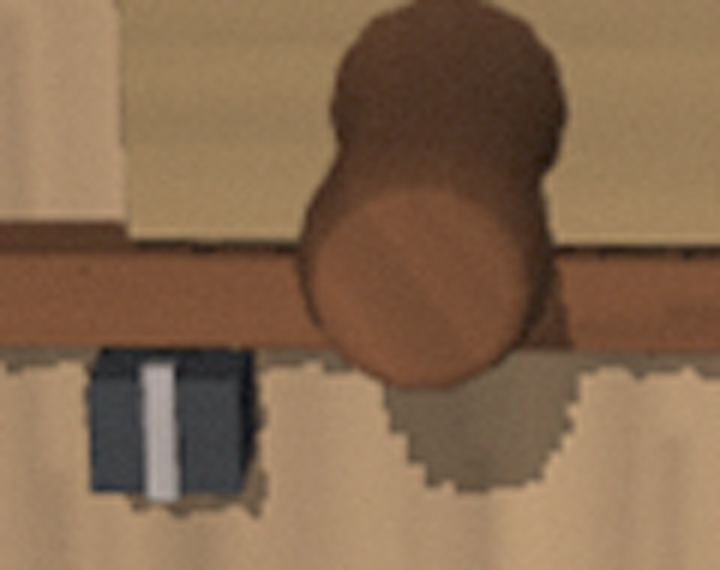

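```bash
python3 -m inch '[{"slide":[48,16,0],"yaw":0,"fingers":0},{"slide":[48,16,0],"yaw":0,"fingers":0},{"slide":[48,15,20],"yaw":0,"fingers":0},{"slide":[0,0,45],"yaw":0,"fingers":0},{"slide":[0,0,0],"yaw":0,"fingers":0}]'
python3 g.py 632.5 132.5 58
python3 -c "
from h import *
c=snap('wrist','wrist2.png');print(c['origin'])"
```

```text
t: 2.7
position: [630.1, 122.9, 140.7]
tool_rot: [-0.001, 0.774, 0.633, -0.004]
wrist_force: [0.1, -0.0, 0.8]
width: 0.998
t 2.7 pos [630.1 122.9 140.7] y ang -11.488420404207929 tilt [-0. -0. -1.] F [ 0.1 -0.   0.8] w 0.9984574284119522
d tool [10.3  1.1 82.7]
[647.7743861  198.46902113 303.28694097]
```

View pics/wrist2.png

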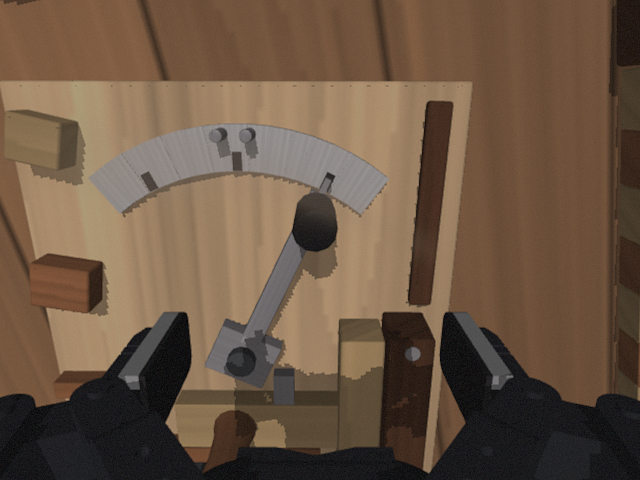

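```bash
python3 -m inch '[{"slide":[10,1,40],"yaw":0,"fingers":0},{"slide":[0,0,40],"yaw":0,"fingers":0},{"slide":[0,0,0],"yaw":0,"fingers":60}]'
python3 g.py 632.5 132.5 58
```

```text
t: 3.12
position: [634.7, 132.6, 64.0]
tool_rot: [-0.0, 0.775, 0.632, -0.002]
wrist_force: [-0.7, -0.2, 0.4]
width: 0.815
t 3.125 pos [634.7 132.6  64. ] y ang -11.560653467844887 tilt [-0. -0. -1.] F [-0.7 -0.2  0.4] w 0.8145597315698965
d tool [-0.5 -2.1  6. ]
```

```bash
python3 -m inch '[{"slide":[0,-2,5],"yaw":0,"fingers":190},{"slide":[0,0,0],"yaw":0,"fingers":190},{"slide":[0,0,0],"yaw":0,"fingers":230},{"slide":[0,0,0],"yaw":0,"fingers":230}]' 40
python3 g.py 590 154 58
```

```text
t: 3.62
position: [634.0, 135.6, 62.1]
tool_rot: [0.001, 0.774, 0.633, 0.0]
wrist_force: [-1.7, -0.1, 5.7]
width: 0.256
t 3.625 pos [634.  135.6  62.1] y ang -11.425603377023478 tilt [ 0. -0. -1.] F [-1.7 -0.1  5.7] w 0.25621036961009497
d tool [  9.3 -46.8   4. ]
```

```bash
python3 -m inch '[{"slide":[3,-8,0],"yaw":0,"fingers":230},{"slide":[3,-8,0],"yaw":0,"fingers":230},{"slide":[2,-9,0],"yaw":0,"fingers":230},{"slide":[2,-9,0],"yaw":0,"fingers":230},{"slide":[1,-9,0],"yaw":0,"fingers":230},{"slide":[0,-9,0],"yaw":0,"fingers":230},{"slide":[0,0,0],"yaw":0,"fingers":230},{"slide":[0,0,0],"yaw":0,"fingers":230}]'
python3 g.py 584 154 58
python3 -c "
from h import *
c=snap('top','top1.png')
f=c['frame'][135:315,195:405,::-1]
cv2.imwrite('pics/t1c.png',cv2.resize(f,(0,0),fx=3.3,fy=3.3,interpolation=cv2.INTER_CUBIC)[:600])
snap('wrist','wrist3.png')"
```

```text
t: 4.62
position: [585.8, 163.2, 62.1]
tool_rot: [-0.001, 0.772, 0.635, 0.004]
wrist_force: [1.2, 8.7, 0.6]
width: 0.25
t 4.625 pos [585.8 163.2  62.1] y ang -11.155298557158044 tilt [ 0.  0. -1.] F [1.2 8.7 0.6] w 0.24963772588384697
d tool [-9.4 -0.   4.1]
```

View pics/wrist3.png

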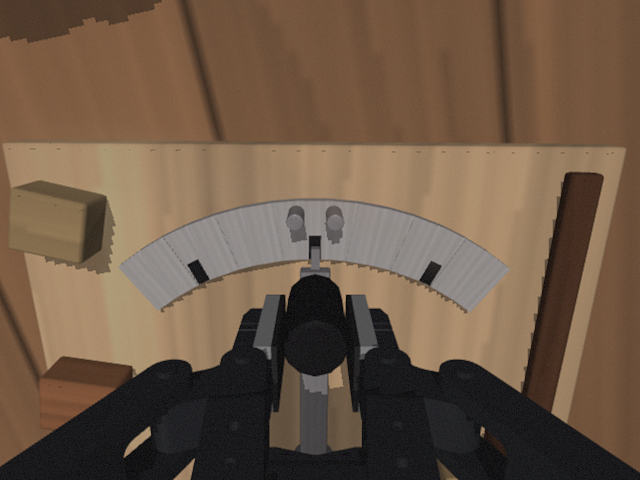

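```bash
python3 -m inch '[{"slide":[0,0,0],"yaw":0,"fingers":120},{"slide":[0,0,0],"yaw":0,"fingers":0},{"slide":[0,0,0],"yaw":0,"fingers":0},{"slide":[0,0,0],"yaw":0,"fingers":0}]'
python3 g.py 540 -24 135
python3 -c "
from h import *
snap('wrist','wrist4.png')"
```

```text
t: 5.22
position: [585.0, 156.3, 59.8]
tool_rot: [0.0, 0.774, 0.633, -0.0]
wrist_force: [-0.1, 0.0, -0.1]
width: 1.0
t 5.225 pos [585.  156.3  59.8] y ang -11.449169353250058 tilt [-0. -0. -1.] F [-0.1  0.  -0.1] w 0.9996821216373326
d tool [-185.7   -8.4  -75.1]
```

View pics/wrist4.png

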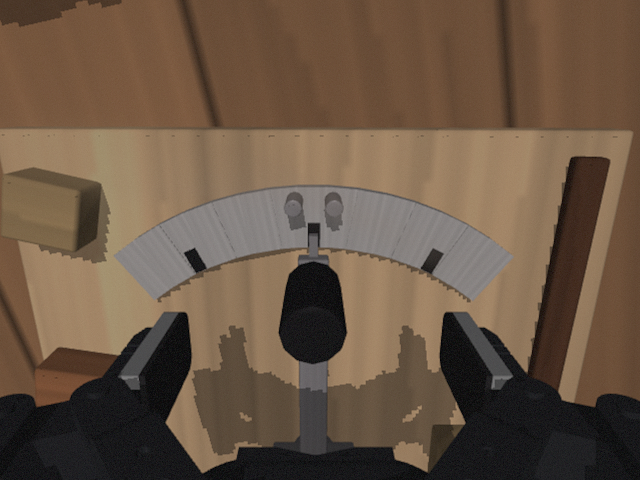

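```bash
python3 -c "
from h import *
print(manip.state()['joints'].round(2))"
python3 -m inch '[{"slide":[0,0,-50],"yaw":0,"fingers":0},{"slide":[0,0,-50],"yaw":0,"fingers":0},{"slide":[-40,-2,0],"yaw":0,"fingers":0},{"slide":[-40,-2,0],"yaw":0,"fingers":0}]'
python3 -c "
from h import *
print(manip.state()['joints'].round(2))"
python3 g.py 540 -24 145
```

```text
[ 0.3   0.45 -0.74  1.71  0.33  1.11 -0.75]
t: 5.78
position: [565.4, 78.8, 160.7]
tool_rot: [0.001, 0.773, 0.634, 0.001]
wrist_force: [-0.5, -0.4, -0.7]
width: 1.001
[ 0.48  0.26 -0.77  1.7   0.19  1.26 -0.53]
t 5.775 pos [565.4  78.8 160.7] y ang -11.336196660909948 tilt [ 0. -0. -1.] F [-0.5 -0.4 -0.7] w 1.0012872848679606
d tool [-105.7   -4.7   15.7]
```

```bash

python3 -m inch '[{"slide":[-52,-2,0],"yaw":0,"fingers":0},{"slide":[-52,-2,0],"yaw":0,"fingers":0},{"slide":[0,0,0],"yaw":10.6,"fingers":0},{"slide":[0,0,0],"yaw":10.6,"fingers":0},{"slide":[0,0,0],"yaw":10.6,"fingers":0},{"slide":[0,0,0],"yaw":10.6,"fingers":0},{"slide":[0,0,0],"yaw":10.6,"fingers":0},{"slide":[0,0,0],"yaw":10.6,"fingers":0},{"slide":[0,0,0],"yaw":10.6,"fingers":0},{"slide":[0,0,0],"yaw":10.6,"fingers":0}]'
python3 -c "
from h import *
print(manip.state()['joints'].round(2))"
python3 g.py 540 -24 145
```

```text
t: 7.02
position: [540.6, -22.0, 159.9]
tool_rot: [0.0, 0.998, -0.057, -0.0]
wrist_force: [0.6, -0.1, 0.1]
width: 0.998
[ 0.53  0.16 -0.59  1.77  0.09  1.24 -1.77]
t 7.025 pos [540.6 -22.  159.9] y ang -96.56450207053526 tilt [-0. -0. -1.] F [ 0.6 -0.1  0.1] w 0.9977734231410523
d tool [-0.4  2.1 14.9]
```

```bash

python3 -m inch '[{"slide":[0,0,0],"yaw":-10.6,"fingers":0},{"slide":[0,0,0],"yaw":-10.6,"fingers":0},{"slide":[0,0,0],"yaw":-10.6,"fingers":0},{"slide":[0,0,0],"yaw":-10.6,"fingers":0},{"slide":[0,0,0],"yaw":-10.6,"fingers":0},{"slide":[0,0,0],"yaw":-10.6,"fingers":0},{"slide":[0,0,0],"yaw":-10.6,"fingers":0},{"slide":[0,0,0],"yaw":-10.6,"fingers":0},{"slide":[0,0,0],"yaw":-10.6,"fingers":0},{"slide":[0,0,0],"yaw":-10.6,"fingers":0}]'
python3 -m inch '[{"slide":[0,0,0],"yaw":-10.6,"fingers":0},{"slide":[0,0,0],"yaw":-10.6,"fingers":0},{"slide":[0,0,0],"yaw":-10.6,"fingers":0},{"slide":[0,0,0],"yaw":-10.6,"fingers":0},{"slide":[0,0,0],"yaw":-10.6,"fingers":0},{"slide":[0,0,0],"yaw":-10.6,"fingers":0},{"slide":[0,0,0],"yaw":-10.6,"fingers":0},{"slide":[0,0,0],"yaw":-10.6,"fingers":0},{"slide":[0,0,0],"yaw":-10.6,"fingers":0},{"slide":[0,0,0],"yaw":-10.6,"fingers":0}]'
python3 -m inch '[{"slide":[0,0,0],"yaw":-10.6,"fingers":0},{"slide":[0,0,0],"yaw":-10.6,"fingers":0},{"slide":[0,0,0],"yaw":0,"fingers":0}]'
python3 -c "
from h import *
print(manip.state()['joints'].round(2))
snap('wrist','wrist5.png')"
python3 g.py 539 -24 145
```

```text
t: 8.28
position: [540.6, -22.0, 159.9]
tool_rot: [0.0, 0.642, 0.767, -0.0]
wrist_force: [-0.9, -0.5, 0.5]
width: 0.999
t: 9.52
position: [540.6, -22.0, 159.9]
tool_rot: [-0.0, -0.226, 0.974, -0.0]
wrist_force: [-0.6, 0.1, -0.6]
width: 1.001
t: 9.9
position: [540.6, -22.0, 159.8]
tool_rot: [-0.0, -0.398, 0.918, 0.0]
wrist_force: [-0.3, 0.5, -1.0]
width: 0.999
[ 0.92  0.26 -1.06  1.76  0.24  1.26  2.19]
t 9.95 pos [540.7 -22.1 159.9] y ang 136.77343149206712 tilt [-0. -0. -1.] F [1.  0.7 0.2] w 1.0036606362379041
d tool [ 2.5 -0.1 14.9]
```

View pics/wrist5.png

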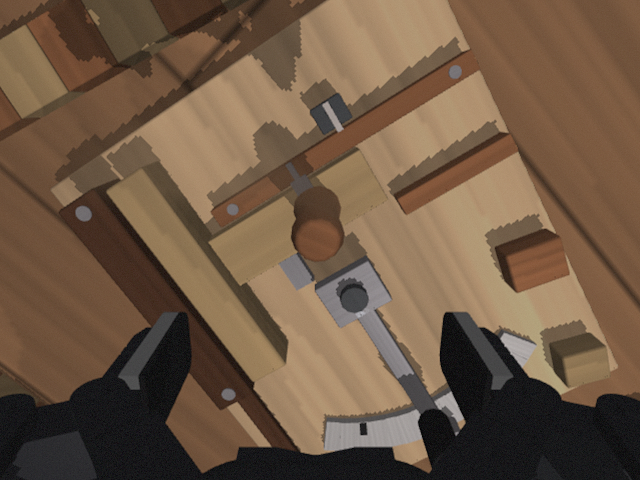

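```bash
python3 - <<'E'
from m import *
w=load('wrist5.png')
f=w['frame'][80:270,200:400,::-1]
cv2.imwrite('pics/w5c.png',cv2.resize(f,(0,0),fx=3,fy=3,interpolation=cv2.INTER_CUBIC))
W=lambda u,v,z:ray(w,u,v,z)
J('handle top',W(318,240,106))
for z in(18,38):print(z,W(300,150,z)[:2],proj(w,W(300,150,z)))
E
```

```text
[array([744.2, 185.8,  18. ]), array([ 672.7, -164.5,   18. ]), array([449.7, 246. ,  18. ]), array([ 377.7, -108.5,   18. ])]
[array([745.8, 187.7,  18. ]), array([ 673.8, -161.4,   18. ]), array([456.5, 246.4,  18. ]), array([ 381.5, -104.3,   18. ])]
[561.1  39.7  18. ] -0.19464221401066192 -0.2007881918873398 300.40833239569236 359.62948625613336
[564.4  42.1  18. ] -0.1965934321720889 -0.20709921033269751 296.54312847157416 357.5408911280922
jig [562.7  40.9] -0.19978076210069703
handle top world [536.9 -25.5] jig [-12.1 -70.2]
18 [520.3 -60.9] [300. 150.]
38 [518.3 -62. ] [300. 150.]
```

View pics/w5c.png

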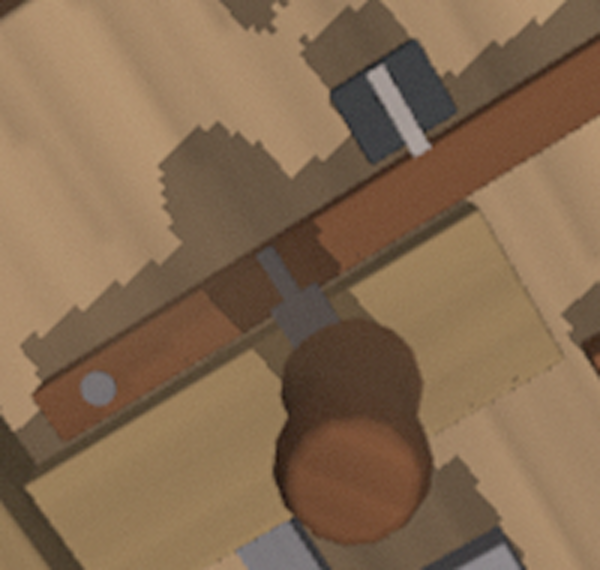

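```bash
cat > m3.py <<'E'
from m import *
w=load('wrist5.png');W=lambda u,v,z:ray(w,u,v,z)
for z in(38,40):J('tip',W(288.3,164.7,z));J('base',W(294.7,175.2,z))
J('in',W(340.7,130.7,38));J('out',W(325.3,103.8,38))
E
python3 m3.py | tail -6
```

```text
tip world [530.5 -60.4] jig [ -11.5 -105.7]
base world [532.3 -52.5] jig [-11.3 -97.6]
tip world [530.2 -60.5] jig [ -11.7 -105.9]
base world [532.  -52.7] jig [-11.6 -97.8]
in world [490.7 -52.9] jig [ -52.  -106.3]
out world [486.6 -71.9] jig [ -52.2 -125.7]
```

```bash

python3 -m inch '[{"slide":[4,0,35],"yaw":0,"fingers":0},{"slide":[0,0,35],"yaw":0,"fingers":0},{"slide":[0,0,33],"yaw":0,"fingers":0},{"slide":[0,0,0],"yaw":0,"fingers":150},{"slide":[0,0,0],"yaw":0,"fingers":220},{"slide":[0,0,0],"yaw":0,"fingers":220},{"slide":[0,0,0],"yaw":0,"fingers":220},{"slide":[0,0,0],"yaw":0,"fingers":220}]' 60
python3 -c "
from h import *
print(manip.state()['joints'].round(2))
snap('wrist','wrist6.png')"
python3 g.py 537.5 -25.3 56
```

```text
t: 10.95
position: [537.9, -23.5, 58.8]
tool_rot: [-0.0, -0.399, 0.917, 0.0]
wrist_force: [-5.1, 2.3, 9.1]
width: 0.313
[ 0.85  0.38 -1.    1.87  0.36  1.08  2.11]
t 11.0 pos [537.9 -23.5  58.8] y ang 136.9863575346252 tilt [-0.  0. -1.] F [-5.9  1.6  8.3] w 0.3179925047075807
d tool [ 1.5 -0.9  2.8]
```

View pics/wrist6.png

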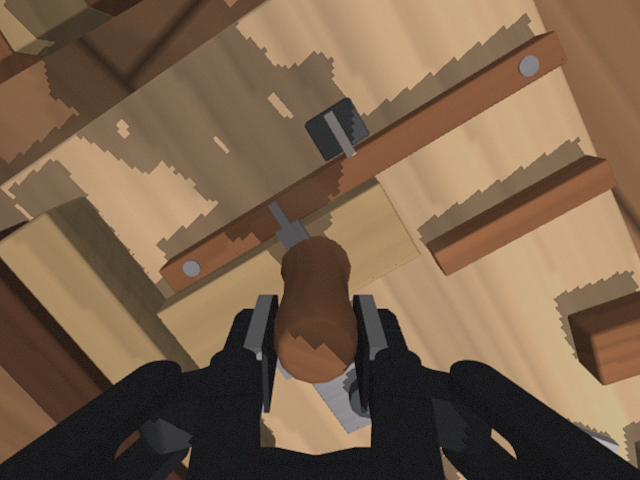

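```bash

python3 -m inch '[{"slide":[2.6,4.3,0],"yaw":0,"fingers":230},{"slide":[2.6,4.3,0],"yaw":0,"fingers":230},{"slide":[2.6,4.3,0],"yaw":0,"fingers":230},{"slide":[2.6,4.3,0],"yaw":0,"fingers":230},{"slide":[2.6,4.3,0],"yaw":0,"fingers":230},{"slide":[2.6,4.3,0],"yaw":0,"fingers":230},{"slide":[2.6,4.3,0],"yaw":0,"fingers":230},{"slide":[0,0,0],"yaw":0,"fingers":230},{"slide":[0,0,0],"yaw":0,"fingers":230}]'
python3 g.py 498 -16.5 56
python3 -c "
from h import *
c=snap('wrist','wrist7.png')
f=c['frame'][80:260,220:420,::-1]
cv2.imwrite('pics/w7c.png',cv2.resize(f,(0,0),fx=3,fy=3,interpolation=cv2.INTER_CUBIC))"
```

```text
t: 12.12
position: [507.5, -17.2, 58.9]
tool_rot: [0.004, -0.398, 0.917, -0.001]
wrist_force: [7.2, 0.4, -0.1]
width: 0.318
t 12.125 pos [507.5 -17.2  58.9] y ang 136.95993275864896 tilt [ 0.  0. -1.] F [ 7.2  0.4 -0.1] w 0.31834099330413856
d tool [6.  7.5 2.8]
```

View pics/w7c.png

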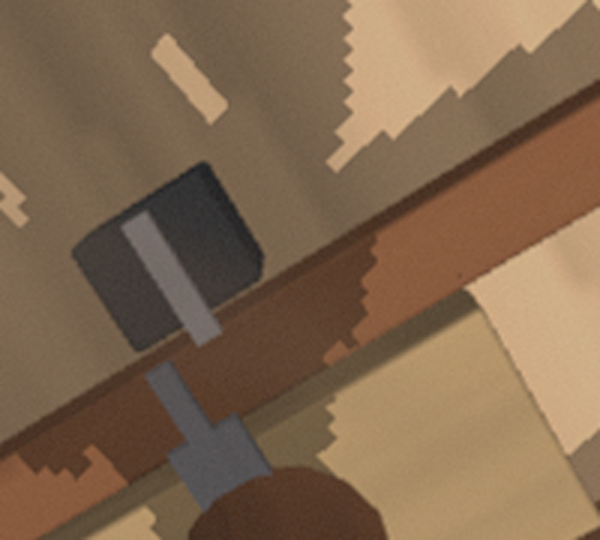

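```bash
cat > m4.py <<'E'
from m import *
w=load('wrist7.png');W=lambda u,v,z:ray(w,u,v,z)
for z in(38,40):J('tip',W(273,203.3,z));J('base',W(286.3,225.7,z))
J('in',W(289,192,38));J('out',W(264.7,152.7,38))
E
python3 m4.py | tail -6
```

```text
tip world [499.5 -54.6] jig [ -43.  -106.2]
base world [502.4 -43.3] jig [-42.4 -94.5]
tip world [499.  -54.8] jig [ -43.4 -106.5]
base world [501.9 -43.7] jig [-42.8 -95. ]
in world [490.9 -53.5] jig [ -51.7 -106.7]
out world [486.6 -72.5] jig [ -52.1 -126.3]
```

```bash

python3 -m inch '[{"slide":[1.5,2.4,0],"yaw":0,"fingers":230},{"slide":[1.5,2.4,0],"yaw":0,"fingers":230},{"slide":[1.5,2.4,0],"yaw":0,"fingers":230},{"slide":[0,0,0],"yaw":0,"fingers":230},{"slide":[0,0,0],"yaw":0,"fingers":230}]'
python3 g.py 498 -16.5 56
python3 -c "
from h import *
c=snap('wrist','wrist8.png')
f=c['frame'][120:260,220:340,::-1]
cv2.imwrite('pics/w8c.png',cv2.resize(f,(0,0),fx=4,fy=4,interpolation=cv2.INTER_CUBIC))"
```

```text
t: 12.8
position: [499.5, -15.5, 58.9]
tool_rot: [0.004, -0.398, 0.917, -0.002]
wrist_force: [8.0, 1.0, -1.4]
width: 0.313
t 12.8 pos [499.5 -15.5  58.9] y ang 136.9599956883521 tilt [ 0.  0. -1.] F [ 8.   1.  -1.4] w 0.3127527766845584
d tool [1.8 0.5 2.9]
```

View pics/w8c.png

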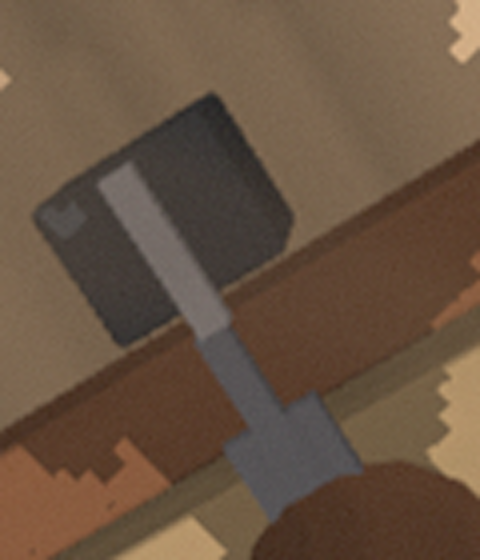

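```bash
cat > m5.py <<'E'
from m import *
w=load('wrist8.png');W=lambda x,y,z:ray(w,220+(x+.5)/4-.5,120+(y+.5)/4-.5,z)
for z in(36,38,40):J('tip',W(219,338,z));J('base',W(264,410,z))
J('in',W(212,328,38));J('out',W(118,175,38))
for n in('scene','top'):
    c=snap(n,n+'9.png')
f=np.hstack([cv2.resize(load('scene9.png')['frame'][175:360,215:425],(400,352)),cv2.resize(load('top9.png')['frame'][135:315,195:405],(400,352))])
cv2.imwrite('pics/st9.png',f[:,:,::-1]);print(manip.state()['t'],manip.state()['position'],manip.state()['wrist_force'])
E
python3 m5.py | tail -9
```

```text
tip world [491.8 -52.1] jig [ -51.  -105.2]
base world [494.  -42.7] jig [-50.8 -95.6]
tip world [491.3 -52.3] jig [ -51.5 -105.5]
base world [493.4 -43.1] jig [-51.2 -96. ]
tip world [490.8 -52.5] jig [ -51.9 -105.8]
base world [492.9 -43.4] jig [-51.7 -96.5]
in world [491.1 -53.6] jig [ -51.4 -106.8]
out world [486.6 -72.2] jig [ -52.1 -126. ]
12.95 [499.5 -15.6  58.9] [ 8.9  1.4 -1. ]
```

View pics/st9.png

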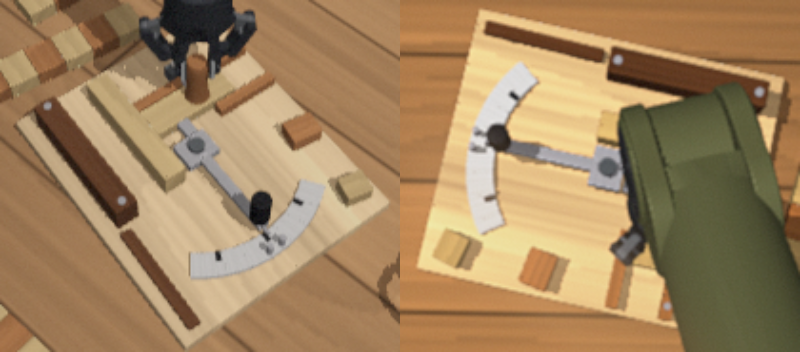

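```bash
python3 -m inch '[{"slide":[0,0,0],"yaw":0,"fingers":230},{"slide":[0,0,0],"yaw":0,"fingers":230},{"slide":[0,0,0],"yaw":0,"fingers":230},{"slide":[0,0,0],"yaw":0,"fingers":230}]'
python3 -c "
from h import *
print(manip.job_done())"
```

```text
t: 13.45
position: [499.6, -15.6, 58.9]
tool_rot: [0.004, -0.398, 0.917, -0.002]
wrist_force: [6.9, 1.8, -1.4]
width: 0.319
the job is handed in; nothing more can be done
None
```

The lever is in the marked middle notch, and the arm is holding the jaw handle with the pointer at the white line. I handed the job in at 13.45 s.

- **Lever:** I gripped the knob, swung it along its arc and let go. Wrist, scene and top pictures after that show it still in the notch with the two pins.
- **Jaw:** I then gripped the handle and pulled it about 40 mm towards the robot.
- **Alignment:** In the last wrist picture the pointer tip is at jig x about -51.5 mm, and the line runs from -51.4 mm at its inner end to -52.1 mm at its outer end. They agree within about 0.5 mm; I had to assume the pointer's height, which could shift that by about 0.4 mm.
- **Hold:** The tool stayed within about 0.1 mm for the last 0.65 s, with about 7–9 N of spring pull at the wrist and the grip set to 60 N.

I saw no contact with the offcuts or pencil. I did not check the strips, glue, brush and ear defenders separately at the end, but nothing was moved near them.

One detour cost about 2.5 s: I first turned the gripper the wrong way for the last joint's range and had to turn it back. No check failed.

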